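Take the spice caddy down from its hooks and stand it on the serving tray

ROBOT

A 6-joint arm with a two-finger parallel gripper is mounted at the origin on a cart in front of the work surface, level with it; the furniture and walls round the work are solid. World frame = base frame: x ahead of the robot, y to its left, z up, the work surface at z = 0. Lengths are in mm, angles in degrees, forces in N, time in s.
With the tool pointing down it reaches from about 350 to 850 mm from the base axis. Payload 8.1 kg.
Tool frame: the origin (TCP) lies between the finger pads; the fingertips stand 11 mm ahead of it and the grasp point (between the pads) lies 8 mm behind it; z points along the fingers, y is the line along which they close (so a half turn about z gives the same grasp; the last joint's range is limited). The gripper opens to 85 mm and grips with 20 to 120 N. Pads are 22 mm wide; open, the fingers measure 114 mm over their backs; the gripper's body (76 mm by 85 mm) begins 54 mm behind the grasp point. The pads swing forward as they close: fully open they stand 13 mm farther back than shut.
Start: joints at [67.472, 7.471, 85.268, -0, 87.261, -4.893], TCP at [181.756, 571.813, 210.292] pointing down, gripper open.
Joint ranges: [-169.43, 169.43], [-51.17, 129.36], [1.28, 143.12], [-76.62, 256.62], [0, 156.53], [-152.29, 152.29]. Speed limits (degrees/s): [136.94, 136.94, 159.86, 180, 180, 180].

INTERFACE

Orientations are given as [roll, pitch, yaw] about the fixed x, y, z axes, in that order (R = Rz(yaw) Ry(pitch) Rx(roll)).
In Python, from bench import r, snapshot, get_calibration gives the robot as it stands.
- The arm moves only by the tool step_arm, never from a script. Its argument "rows" is a list of rows, each a list of 2 entries, a list of its own where there are three numbers: the shift along the tool's x, y, z in mm, then the turn about the tool's z in degrees. In form: [[[tx, ty, tz], yaw], ...]. A call has 1 to 12 rows; each row is the pose to reach, as a shift and turn from the pose commanded when the call began, along the tool's axes at that moment; what a row does not reach only later rows make up. A row lasts 1/10 s, in which the tool goes at most 50 mm and 8.59 degrees, less where a joint would pass 70% of its speed; a pose out of reach is approached as far as the arm can. A call with a gripper value outside its range is refused whole. "fingers" is the opening, from 0 (shut) to 1 (fully open), set as the call begins (left out, the last holds). The fingers move at their own pace and stop on an object; "squeeze" is the grip in N (left out, the last holds). Time passes only in rows, so rows that repeat a pose let the fingers close. It gives the time, the measured TCP pose, the force, the opening and the grip force at its end, in the units of the state.
- r.sense(): the state, without advancing time (a new reading comes with each control period).
- snapshot(name): name is "side" or "top" or "wrist"; returns the picture (480x640x3 uint8, blue, green, red); there is no depth.
- get_calibration(name): a dict with "fovy" (degrees; the focal length in pixels is half the picture's height over the tangent of half this angle, whatever the lens; pixels are square), "cx", "cy" (the principal point, pixels), "eye" and "orientation" of the camera in the world. Camera axes: x right, y up, looking along -z (the intrinsics and any distortion apply to the point x, -y, -z); pixel columns grow to the right and rows downward; lengths in mm; the calibration is good to about 2 mm. The wrist camera is an equidistant fisheye: a pixel r from the principal point sees the ray r / f radians off the axis. A picture is of the moment at which its call begins: read the wrist's pose just before it. get_calibration takes no time and is no camera call; for the wrist camera it gives the pose at the moment of the call.
- r.hand_in(): hands the job in; it is judged then, once.
The state is a dict: "time": time; "joint_pos": joint angles; "qd": joint speeds; "joint_efforts": joint torques, N m; "tool_pos": TCP position; "tcp_rot": TCP orientation; "ft_force": force on the tool from outside, world axes, zero at the start; "wrist_torque": the same for the moment, N m; "finger_gap": finger opening in mm; "grip_force": force on a finger pad.
Only numpy, scipy, OpenCV 4.12 (cv2) and the standard library are available. Lean on these libraries where they do the work, as an engineer would, in place of code of your own. Each camera call takes 0.05 s, during which the arm holds its last target. There are 200 camera calls.

TASK

Take the spice caddy down from the deep hooks of the counter rack: lift its hanger bar clear over the upturned hook tips before you draw it out towards you, then set it down gently inside the wooden serving tray, standing flat with both jars still in it. Keep the caddy upright all the way, do not wrench it against the rack, leave the mug and the glass where they are, and let go.

Things in the scene. Friction and masses are not known exactly. Their poses are not given: they have to be found in the camera images.
- rack: Fixed counter rack: steel C-frames open to the robot, wooden board on top (z 324-340 mm, 280 wide, x -80 to +35 mm; its front edge is right over the middle of the hung caddy's grip), below it a rail with four hooks. Origin: on the worktop below the rail; x away from robot, y left along the rail, z up. Feet reach x = -136 mm at y = +-125 mm. The caddy's back wires lean on a low bar.
- hooks (a point): Axis of the hung hanger bar, half-way between the two middle hooks that carry it (30 mm to either side; 7 mm wire): 16 mm in front of the rack's origin, 200 mm up. The hooks come towards the robot and turn up; their tips reach 19 mm in front of this point and 42 mm above it, so the bar must rise at least 46 mm (50 is better; the board leaves 75) before it is drawn forward. Rack's axes.
- caddy_grip (a point): Centre of the loose spice caddy's wooden grip: bar 82 mm long along the caddy's x (fore and aft), 14 mm wide (y), 18 mm high, 37 mm clear above the jar lids. Pinch it across y; the weight (0.3-0.7 kg with jars) hangs below it. The board is above: come from the front with the tool leaning back towards the robot 30-45 deg from vertical. x points away from the robot, y left, z up as it hangs.
- caddy_base (a point): Centre of the underside of the caddy's white steel tray, 155 mm below caddy_grip (85 mm above the worktop as it hangs). Tray 74 mm (x) by 130 (y), 38 high, a wall across its middle makes two compartments with a jar in each. The wire hanger stands behind it, so the footprint runs x -37 to +66, y -65 to +65 mm. Axes as caddy_grip.
- caddy_bar (a point): Middle of the caddy's hanger bar, a 6 mm wire along the caddy's y, 63 mm behind (+x) and 115 mm above caddy_base. It rests in the two middle hooks.
- jar_1_mid (a point): Centre, half-way up, of the spice jar in the caddy's left (+y) compartment: round, 41 mm across, 105 mm tall, black lid. Loose in the caddy.
- jar_2_mid (a point): Centre, half-way up, of the spice jar in the caddy's right (-y) compartment: round, 41 mm across, 105 mm tall, black lid. Loose in the caddy.
- tray_in (a point): Centre of the floor of the light wooden serving tray, 8 mm above the worktop. Tray 174 mm (x) by 234 (y) outside, 158 by 218 inside; the rim rises 14 mm above the floor on the long sides, 28 mm at the short ends (y), which have hand slots. About 0.9 kg, loose. z up; x away from the robot at yaw 0.
- mug_mid (a point): Centre of the white cup, reddish inside, with a ring handle, 62 mm across, 92 mm over its handle, 51 mm tall, standing on the worktop behind the tray. Leave it alone.
- glass_mid (a point): Centre of the small clear glass, 49 mm across, 62 mm tall, standing on the worktop behind the tray. Leave it alone.
There are look-alikes about, which are no part of the job. Leave any turquoise look-alike of the part that bears jar_2_mid alone.

How it is judged (in metres and radians):
On the way, in this order (a step that is already met when the one before it is completed fails the run):
1. the caddy's hanger bar is lifted above the hook tips while it is still over the hooks (z of caddy_bar in the frame of hooks above 0.04 m and x of caddy_bar in the frame of hooks above -0.045 m), for 0.02 s.
2. the caddy is drawn forward clear of the hooks, upright and off every surface (x of caddy_bar in the frame of hooks below -0.06 m and height (world z) of caddy_base above 0.03 m and angle between caddy_base's own z axis and vertical below 0.4 rad), for 0.02 s.
At the end, for the whole second after the job is handed in: The caddy stands released and at rest flat on the floor of the serving tray, inside its rim (underside within 6 mm of the tray's floor, upright within 0.06 rad), with both jars standing in its compartments (z of caddy_base in the frame of tray_in between -0.004 and 0.006 m and x of caddy_base in the frame of tray_in between -0.06 and 0.06 m and y of caddy_base in the frame of tray_in between -0.07 and 0.07 m and angle between caddy_base's own z axis and vertical below 0.06 rad and distance between each of jar_1_mid, jar_2_mid and caddy_base below 0.08 m and angle between each of jar_1_mid, jar_2_mid's own z axis and vertical below 0.35 rad and height (world z) of tray_in below 0.012 m and linear speed of caddy below 0.02 m/s); the robot touches nothing.
It fails at once if the caddy is tipped more than about 35 degrees (angle between caddy_base's own z axis and vertical above 0.6 rad).
It fails at once if the caddy is wrenched against the rack (over 45 N) (contact force between caddy and rack above 45 N).
It fails at once if the caddy is dropped into the tray or banged down (faster than 0.45 m/s close above the tray) (linear speed of caddy above 0.45 m/s and distance between caddy_base and tray_in below 0.09 m).
It fails at once if the mug is pushed more than 30 mm (distance of mug_mid from where it was at the start of the episode above 0.03 m).
It fails at once if the glass is pushed more than 30 mm (distance of glass_mid from where it was at the start of the episode above 0.03 m).
It also fails if it takes over 48 s, if anything falls off the work surface, if the arm or the gripper's body presses on something with over 40 N, if the wrist force passes 120 N, or if a joint passes its speed limit or range.

## Working session

There is one attempt and no reset: what is moved stays moved. The work goes in short steps, Python scripts to look and compute and a tool call to move; the robot and the scene stay as the last step left them, time stands still between calls to the robot, and variables do not carry over. Pictures are saved under pics/ and viewed, at most 13 in all, crops included, and the job is handed in when it is done.

Besides the shell and the picture viewer there is one more tool, called after "Emit:" as name(argument=value, ...) on one line, values as JSON. step_arm: Moves the arm, as the interface text tells. Its arguments: {"type":"object","properties":{"rows":{"type":"array"},"fingers":{"type":"number"},"squeeze":{"type":"number"}},"required":["rows"]}

```bash
mkdir -p pics
python3 - <<'E'
from bench import r,snapshot,get_calibration
import cv2
for n in("side","top","wrist"):
    print(n,get_calibration(n)); cv2.imwrite(f"pics/{n}0.png",snapshot(n))
print(r.sense())
E
```

```text
side {'fovy': 50.26912581332004, 'cx': 317.1790076113214, 'cy': 229.4998345559415, 'eye': array([-139.97230697, -229.92627786,  930.77374612]), 'orientation': array([ 45.349265  ,   0.18463414, -76.9008445 ])}
top {'fovy': 56.111176060582046, 'cx': 317.438265785923, 'cy': 237.91013890541137, 'eye': array([326.84762358, -11.58495755, 948.19117381]), 'orientation': array([  18.95442967,   -0.12998903, -101.35314546])}
wrist {'fovy': 65.70646984690485, 'cx': 320.2617666328618, 'cy': 234.96374228664394, 'eye': array([117.98360639, 592.68541777, 373.16847861]), 'orientation': array([-15.06214876,   0.10667397,  72.32872483])}
{'time': 0.15, 'joint_pos': array([ 6.74711182e+01,  7.50485495e+00,  8.53163438e+01, -6.00207599e-04,
        8.72616610e+01, -4.89635758e+00]), 'qd': array([-0.08339175, -0.14537875, -0.18733619,  0.000478  ,  0.01692945,
        0.0330384 ]), 'joint_efforts': array([ 1.28559254e-04, -5.70062327e+01, -5.01159954e+01, -3.10164360e-04,
        9.58764867e-03, -1.39148965e-04]), 'tool_pos': array([181.58419398, 571.37766136, 209.47531009]), 'tcp_rot': array([-1.79917391e+02, -6.47507904e-03,  1.62367500e+02]), 'ft_force': array([-0.75673078,  0.34259805, -0.20497109]), 'wrist_torque': array([-0.04643742, -0.02839983, -0.02468249]), 'grip_force': 0.0, 'finger_gap': 85.77644802935319}
```

View pics/side0.png

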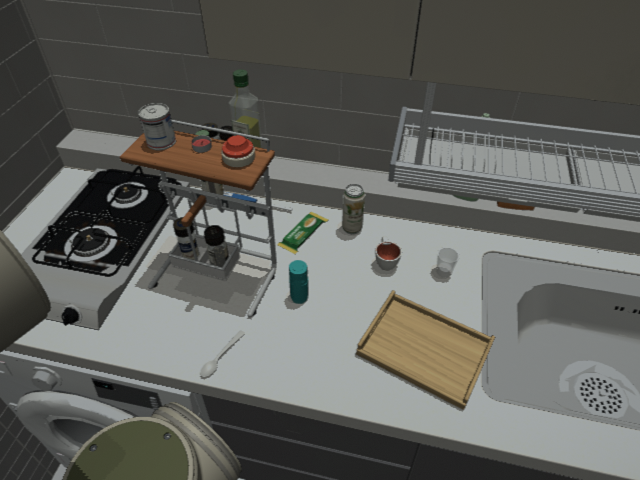

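View pics/top0.png

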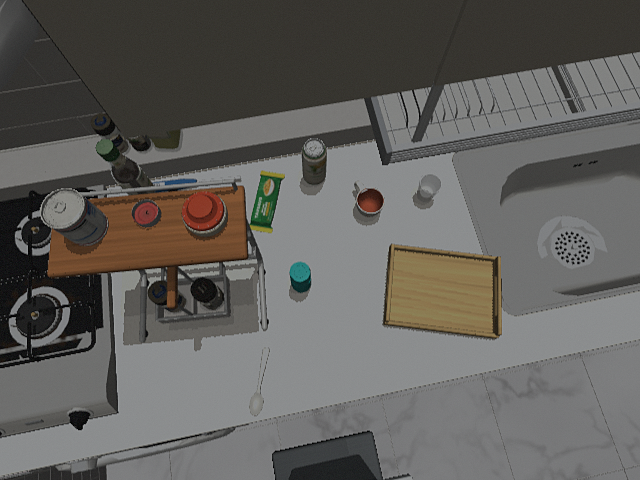

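The side view shows the rack at left, with the hung caddy's brown grip at about (195,210) and black lids at (183,225) and (215,233). The wooden tray is at (425,345), the mug at (388,255) and the glass at (447,262). The top view shows the grip at (171,287), lids at (158,292) and (205,289), and the tray at (443,290).

The jar candidates are the two black-lidded ones in the caddy and the turquoise one standing on the worktop at top (300,277). The caddy's jars fit the description, and the turquoise one is a look-alike to leave alone. I'll confirm this in one enlarged crop.

Run:
```python
import cv2,numpy as np
s=cv2.imread("pics/side0.png")[170:320,130:290]; t=cv2.imread("pics/top0.png")[220:370,120:280]
f=lambda a:cv2.convertScaleAbs(cv2.resize(a,(400,375),interpolation=cv2.INTER_CUBIC),alpha=1.5)
cv2.imwrite("pics/crop0.png",np.hstack([f(s),f(t)]))
```

```text
(no output)
```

View pics/crop0.png

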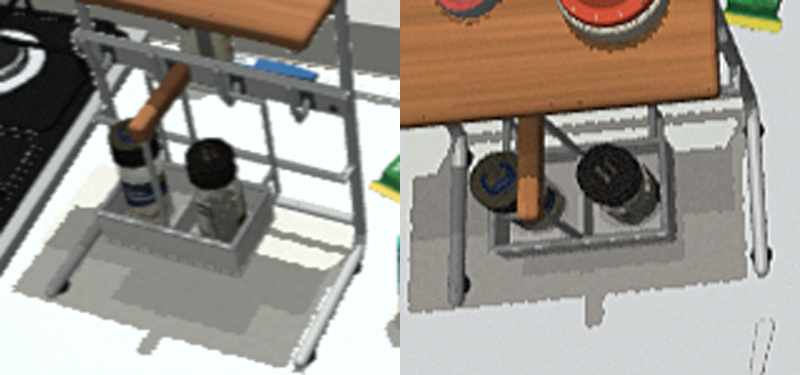

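The crop confirms it. The black-lidded jars are in the caddy under the brown grip, whose front end is at side (186,221) and top (171,305). The turquoise jar is not in the caddy.

```bash
cat > h.py <<'E'
import numpy as np,cv2
from bench import r,snapshot,get_calibration
from scipy.spatial.transform import Rotation as R
def ray(n,uv,c=None):
    c=c or get_calibration(n); f=240/np.tan(np.radians(c["fovy"]/2)); u=(np.array(uv)-[c["cx"],c["cy"]])
    if n=="wrist":
        q=np.hypot(*u); a=q/f; d=np.array([u[0]/q*np.sin(a),-u[1]/q*np.sin(a),-np.cos(a)])
    else: d=np.array([u[0]/f,-u[1]/f,-1])
    d=R.from_euler("xyz",c["orientation"],degrees=True).apply(d); return np.array(c["eye"]),d/np.linalg.norm(d)
def plane(n,uv,z,c=None):
    e,d=ray(n,uv,c); return e+d*(z-e[2])/d[2]
def tri(a,b):
    (p,d),(q,g)=a,b; s=np.linalg.lstsq(np.c_[d,-g],q-p,rcond=None)[0]; x,y=p+s[0]*d,q+s[1]*g
    return (x+y)/2,np.linalg.norm(x-y)
E
python3 - <<'E'
from h import *
np.set_printoptions(precision=1,suppress=True)
print("grip front",tri(ray("side",(186,221)),ray("top",(171.2,304.8))))
print("board FR, FL",plane("top",(247,257),340),plane("top",(50,275),340), tri(ray("side",(262,180)),ray("top",(247,258))))
print("feet tips",plane("top",(146,337),8),plane("top",(265,327),8),plane("side",(154,285),8),plane("side",(251,311),8))
print("caddy tray front",plane("top",(158,320.8),123),plane("top",(228.8,315.2),123),plane("side",(224.8,268),123))
for n,lo,hi in(("top",(380,235),(510,345)),("side",(350,285),(500,410))):
    im=snapshot(n); h=cv2.cvtColor(im,cv2.COLOR_BGR2HSV); m=cv2.inRange(h,(10,60,50),(28,255,255))
    k=np.zeros_like(m);k[lo[1]:hi[1],lo[0]:hi[0]]=m[lo[1]:hi[1],lo[0]:hi[0]]
    c=max(cv2.findContours(k,0,1)[0],key=cv2.contourArea); q=cv2.approxPolyDP(c,8,True)[:,0]
    print(n,q.tolist()); P=np.array([plane(n,p,25)[:2] for p in q]);print(P,P.mean(0), cv2.minAreaRect(P.astype(np.float32)))
m=snapshot("top");h=cv2.cvtColor(m,cv2.COLOR_BGR2HSV)
g=cv2.inRange(h,(0,90,40),(14,255,255));g[:272]=0;g[325:]=0;g[:,:155]=0;g[:,190:]=0
for v in range(274,310,3):
    c=np.where(g[v])[0]; print(v,c.min() if len(c) else 0,c.max() if len(c) else 0, plane("top",(c.mean(),v),249)if len(c) else"")
E
```

```text
grip front (array([499.8, 184.2, 246.4]), np.float64(3.5814009037722077))
board FR, FL [523.   48.7 340. ] [550.8 320.3 340. ] (array([520.4,  37.1, 356.9]), np.float64(22.097614251321144))
feet tips [501.3 309.8   8. ] [473.4  67.3   8. ] [506.6 311.6   8. ] [486.7  69.2   8. ]
caddy tray front [504.8 246.9 123. ] [489.6 119.2 123. ] [501.2 120.1 123. ]
top [[390, 245], [386, 324], [501, 334], [499, 256]]
[[ 590.8 -226.3]
 [ 428.3 -176.4]
 [ 363.2 -399.5]
 [ 521.  -449. ]] [ 475.8 -312.8] ((475.2510986328125, -312.8919372558594), (233.3670654296875, 169.9127197265625), 72.90694427490234)
side [[392, 291], [356, 353], [463, 408], [494, 336]]
[[ 598.6 -227.5]
 [ 423.5 -176.5]
 [ 352.9 -390.7]
 [ 527.8 -448.8]] [ 475.7 -310.9] ((475.4188537597656, -310.09814453125), (232.38650512695312, 184.29896545410156), 72.25487518310547)
274 167 175 [548.  180.6 249. ]
277 167 175 [543.2 181.3 249. ]
280 167 173 [538.6 183.3 249. ]
283 167 177 [533.3 181.9 249. ]
286 167 175 [528.5 182.7 249. ]
289 167 175 [523.7 183.1 249. ]
292 167 175 [518.9 183.6 249. ]
295 167 175 [514.1 184.  249. ]
298 167 177 [509.1 183.5 249. ]
301 167 174 [504.7 185.7 249. ]
304 167 174 [500.  186.1 249. ]
307 168 173 [495.3 186.5 249. ]
```

Emit:
step_arm(rows=[[[0, 0, -50], 0], [[0, 0, -100], 0], [[-40, -45, -150], 0], [[-80, -90, -180], -3], [[-115, -130, -200], -6], [[-150, -170, -220], -9], [[-185, -210, -240], -11.3], [[-220, -250, -250], -11.3], [[-250, -290, -250], -11.3], [[-285, -325, -250], -11.3], [[-320, -365, -250], -11.3], [[-350, -405, -250], -11.3]], fingers=1)

```text
time: 1.5
tool_pos: [367.2, 142.0, 458.7]
tcp_rot: [180.0, 0.1, 173.7]
ft_force: [1.2, 0.0, 0.9]
finger_gap: 85.3
grip_force: 0.0
```

Emit:
step_arm(rows=[[[-20, -45, 0], 0], [[-40, -80, -30], 0], [[-70, -120, -60], 0], [[-70, -120, -100], 0], [[-70, -120, -100], 0], [[-70, -120, -100], 0], [[-70, -120, -100], 0]])

```text
time: 2.2
tool_pos: [423.2, 17.0, 557.3]
tcp_rot: [180.0, -0.1, 173.7]
ft_force: [-0.5, 0.6, -0.1]
finger_gap: 85.4
grip_force: 0.0
```

```bash
python3 -c "
from bench import r
s=r.sense();print(s['joint_pos'].round(1),s['tool_pos'].round(1),s['tcp_rot'].round(2))"
```

```text
[ -4.6 -11.   66.5   0.  124.6 -88.3] [423.2  17.  557.3] [ 1.8000e+02 -7.0000e-02  1.7368e+02]
```

Emit:
step_arm(rows=[[[0, -13, -40], 0], [[0, -13, -80], 0], [[0, -13, -120], 0], [[0, -13, -160], 0], [[0, -13, -190], 0], [[0, -13, -220], 0], [[0, -13, -220], 0]])

```text
time: 2.9
tool_pos: [415.3, 4.4, 761.2]
tcp_rot: [180.0, 0.6, 173.7]
ft_force: [-18.6, 1.4, 12.0]
finger_gap: 85.5
grip_force: 0.0
```

```bash
python3 -c "
from bench import r
s=r.sense();print(s['joint_pos'].round(1),s['tool_pos'].round(1),s['tcp_rot'].round(2))"
```

```text
[-6.500e+00  2.170e+01  1.200e+00  1.000e-01  1.565e+02 -9.020e+01] [415.3   4.4 761.2] [179.95   0.56 173.74]
```

Emit:
step_arm(rows=[[[20, 0, 20], 0], [[50, 0, 30], 0], [[80, 0, 30], 0], [[110, 0, 30], 0], [[110, 0, 30], 0]])

```text
time: 3.4
tool_pos: [300.6, 17.2, 731.5]
tcp_rot: [180.0, 0.9, 173.8]
ft_force: [0.2, 0.2, 0.7]
finger_gap: 85.5
grip_force: 0.0
```

```bash
python3 -c "
from bench import r
s=r.sense();print(s['joint_pos'].round(2),s['tool_pos'].round(1),s['tcp_rot'].round(2))"
```

```text
[-6.5800e+00 -8.9400e+00  4.1280e+01  9.0000e-02  1.4679e+02 -9.0280e+01] [300.6  17.2 731.5] [179.95   0.86 173.77]
```

Emit:
step_arm(rows=[[[0, 0, -20], 0], [[0, 0, -40], 0], [[0, 0, -60], 0], [[0, 0, -80], 0], [[0, 0, -100], 0], [[0, 0, -100], 0]])

```text
time: 4.0
tool_pos: [302.9, 16.0, 793.5]
tcp_rot: [179.9, 2.1, 173.7]
ft_force: [-0.5, -0.1, 0.1]
finger_gap: 85.7
grip_force: 0.0
```

```bash
python3 -c "
from bench import r
s=r.sense();print(s['joint_pos'].round(2),s['tool_pos'].round(1),s['tcp_rot'].round(2))"
```

```text
[ -6.8    3.95  17.46   0.2  156.5  -90.31] [302.9  16.  793.5] [179.94   2.09 173.69]
```

Emit:
step_arm(rows=[[[15, 0, -45], 0], [[30, 0, -90], 0], [[45, 0, -135], 0], [[60, 0, -180], 0], [[75, 0, -225], 0], [[90, 0, -270], 0], [[105, 0, -315], 0], [[120, 0, -360], 0], [[120, 0, -360], 0], [[120, 0, -360], 0]])

```text
time: 5.0
tool_pos: [235.0, 27.4, 803.0]
tcp_rot: [180.0, 4.3, 173.7]
ft_force: [0.1, 0.0, 0.6]
finger_gap: 85.6
grip_force: 0.0
```

```bash
cat > st.py <<'E'
from bench import r
s=r.sense();print(s['time'],s['joint_pos'].round(2),s['tool_pos'].round(1),s['tcp_rot'].round(2),s['ft_force'].round(1))
E
python3 st.py
```

```text
5.0 [-5.7900e+00 -5.9400e+00  2.5120e+01 -8.0000e-02  1.5648e+02 -8.9530e+01] [235.   27.4 803. ] [179.99   4.34 173.67] [0.1 0.  0.6]
```

Emit:
step_arm(rows=[[[10, 0, -45], 0], [[20, 0, -90], 0], [[30, 0, -130], 0]])

```text
time: 5.3
tool_pos: [218.7, 32.2, 813.0]
tcp_rot: [-180.0, 6.7, 173.7]
ft_force: [0.0, -0.8, -0.1]
finger_gap: 85.0
grip_force: 0.0
```

Emit:
step_arm(rows=[[[10, 0, -45], 0], [[20, 0, -90], 0], [[30, 0, -130], 0]])

```text
time: 5.6
tool_pos: [202.2, 38.3, 821.3]
tcp_rot: [-179.9, 8.9, 173.7]
ft_force: [-0.9, -0.5, -0.2]
finger_gap: 85.1
grip_force: 0.0
```

Emit:
step_arm(rows=[[[10, 0, -45], 0], [[20, 0, -90], 0], [[30, 0, -130], 0]])

```text
time: 5.9
tool_pos: [184.4, 46.1, 828.8]
tcp_rot: [-179.9, 11.0, 173.7]
ft_force: [0.2, 0.2, 0.2]
finger_gap: 85.3
grip_force: 0.0
```

```bash
python3 st.py
```

```text
5.9 [  1.94 -10.56  23.16  -4.24 156.48 -85.79] [184.4  46.1 828.8] [-179.87   10.99  173.69] [0.2 0.2 0.2]
```

Emit:
step_arm(rows=[[[-15, -3, -45], 0], [[-30, -6, -90], 0], [[-45, -9, -130], 0]])

```text
time: 6.2
tool_pos: [211.2, 39.9, 841.7]
tcp_rot: [-179.8, 12.9, 173.7]
ft_force: [0.6, -0.2, 1.0]
finger_gap: 85.3
grip_force: 0.0
```

Emit:
step_arm(rows=[[[-15, -3, -45], 0], [[-30, -6, -90], 0], [[-45, -9, -130], 0]])

```text
time: 6.5
tool_pos: [227.6, 33.0, 851.6]
tcp_rot: [-179.8, 14.8, 173.7]
ft_force: [-0.2, 0.1, -0.5]
finger_gap: 86.0
grip_force: 0.0
```

Emit:
step_arm(rows=[[[-15, -3, -45], 0], [[-30, -6, -90], 0], [[-45, -9, -130], 0]])

```text
time: 6.8
tool_pos: [236.7, 26.1, 859.9]
tcp_rot: [-179.8, 16.7, 173.7]
ft_force: [-0.8, 0.9, 0.0]
finger_gap: 85.5
grip_force: 0.0
```

```bash
python3 st.py
```

```text
6.8 [ -5.29  -0.68   7.48  -1.26 156.48 -90.15] [236.7  26.1 859.9] [-179.8    16.72  173.67] [-0.8  0.9  0. ]
```

Emit:
step_arm(rows=[[[20, 0, -40], 0], [[40, 0, -80], 0], [[60, 0, -120], 0]])

```text
time: 7.1
tool_pos: [174.8, 39.0, 864.1]
tcp_rot: [-179.6, 18.7, 173.6]
ft_force: [0.5, 0.5, 0.5]
finger_gap: 85.2
grip_force: 0.0
```

Emit:
step_arm(rows=[[[10, -3, -45], 0], [[20, -6, -90], 0], [[30, -9, -130], 0]])

```text
time: 7.4
tool_pos: [139.6, 45.0, 871.0]
tcp_rot: [-179.4, 20.8, 173.6]
ft_force: [0.4, 0.4, 0.6]
finger_gap: 85.6
grip_force: 0.0
```

Emit:
step_arm(rows=[[[5, -3, -45], 0], [[10, -6, -90], 0], [[15, -9, -130], 0]])

```text
time: 7.7
tool_pos: [126.3, 45.2, 882.8]
tcp_rot: [-179.2, 23.0, 173.9]
ft_force: [0.6, -0.3, -0.2]
finger_gap: 85.6
grip_force: 0.0
```

Emit:
step_arm(rows=[[[-10, -3, -45], 0], [[-20, -6, -90], 0], [[-30, -9, -130], 0]])

```text
time: 8.0
tool_pos: [121.6, 34.0, 888.1]
tcp_rot: [-179.5, 23.8, 173.7]
ft_force: [0.6, -0.3, 0.3]
finger_gap: 85.2
grip_force: 0.0
```

```bash
python3 st.py
```

```text
8.0 [ 67.01  -2.35   1.4  -76.62 156.47 -93.44] [121.6  34.  888.1] [-179.5    23.76  173.74] [ 0.6 -0.3  0.3]
```

```bash
cat >> h.py <<'E'
def d(*t):
    s=r.sense(); M=R.from_euler("xyz",s["tcp_rot"],degrees=True); return M.inv().apply(np.array(t)-s["tool_pos"]).round(1)
E
python3 -c "
from h import *
print(d(250,10,830),d(300,10,780),d(350,10,730))"
```

```text
[-95.8  -8.9 105.8] [-121.2   -2.9  171.5] [-146.5    3.1  237.3]
```

Emit:
step_arm(rows=[[[-24, 0, 20], 0], [[-48, -5, 45], 0], [[-75, -9, 75], 0], [[-96, -9, 106], 0], [[-109, -5, 140], 0], [[-121, -3, 172], 0], [[-121, -3, 172], 0], [[-121, -3, 172], 0]])

```text
time: 8.8
tool_pos: [214.3, 14.6, 844.3]
tcp_rot: [-178.5, 24.0, 173.9]
ft_force: [0.3, 1.3, 0.4]
finger_gap: 85.5
grip_force: 0.0
```

```bash
python3 st.py
```

```text
8.8 [-10.39 -19.1   30.71   0.45 144.33 -93.52] [214.3  14.6 844.3] [-178.53   24.03  173.87] [0.3 1.3 0.4]
```

Emit:
step_arm(rows=[[[-18, 0, -41], 0], [[-36, 0, -82], 0], [[-54, 0, -120], 0], [[-54, 0, -120], 0]])

```text
time: 9.2
tool_pos: [211.0, 9.2, 890.3]
tcp_rot: [-178.8, 24.5, 173.8]
ft_force: [0.1, 0.3, -0.4]
finger_gap: 85.4
grip_force: 0.0
```

Emit:
step_arm(rows=[[[-18, 0, -41], 0], [[-36, 0, -82], 0], [[-54, 0, -120], 0]])

```text
time: 9.5
tool_pos: [203.6, 9.5, 895.6]
tcp_rot: [-178.7, 26.1, 173.9]
ft_force: [-0.8, -0.3, 0.1]
finger_gap: 84.9
grip_force: 0.0
```

Emit:
step_arm(rows=[[[-15, 0, -41], 0], [[-30, 0, -82], 0], [[-45, 0, -120], 0]])

```text
time: 9.8
tool_pos: [194.3, 18.4, 898.2]
tcp_rot: [-178.4, 26.9, 173.9]
ft_force: [-0.9, -0.5, 0.7]
finger_gap: 85.3
grip_force: 0.0
```

```bash
python3 st.py
```

```text
9.8 [-35.87  -5.26   1.34  30.24 156.48 -88.73] [194.3  18.4 898.2] [-178.43   26.94  173.89] [-0.9 -0.5  0.7]
```

```bash
python3 -c "
from h import *
M=R.from_euler('xyz',r.sense()['tcp_rot'],degrees=True).as_matrix();print(M.round(3))
P=np.array([517.6,183.7,233])-130*M[:,2];print(P)
for t in ([250,20,840],[320,50,760],[390,110,600],[430,160,480],P):print(d(*t))"
```

```text
[[-0.886  0.119  0.447]
 [ 0.095  0.993 -0.075]
 [-0.453 -0.024 -0.891]]
[459.44258068 193.50964845 348.85113454]
[-22.9   9.6  76.6]
[-45.9  49.7 177. ]
[-29.7 121.5 346.3]
[ -6.1 178.8 467.4]
[ 30.4 218.7 594.9]
```

Emit:
step_arm(rows=[[[-11, 5, 35], 0], [[-23, 10, 77], 0], [[-34, 25, 120], 0], [[-46, 50, 177], 0], [[-46, 50, 177], 0], [[-42, 70, 220], 0], [[-36, 95, 280], 0], [[-30, 122, 330], 0], [[-30, 122, 346], 0], [[-30, 122, 346], 0]])

```text
time: 10.8
tool_pos: [390.5, 111.6, 596.5]
tcp_rot: [-178.4, 26.8, 174.1]
ft_force: [0.8, 0.7, 0.5]
finger_gap: 85.5
grip_force: 0.0
```

```bash
python3 st.py; python3 -c "
from h import *
for t in ([430,160,480],[459.4,193.5,348.9]):print(d(*t))"
```

```text
10.8 [ 21.28 -33.57  82.75 -13.94 106.88 -69.34] [390.5 111.6 596.5] [-178.39   26.76  174.1 ] [0.8 0.7 0.5]
[ 21.8  55.5 117.9]
[ 57.8  95.4 245.5]
```

Emit:
step_arm(rows=[[[10, 25, 45], 0], [[22, 50, 85], 0], [[22, 55, 118], 0], [[35, 70, 160], 0], [[45, 85, 200], 0], [[58, 95, 230], 0], [[58, 95, 246], 0], [[58, 95, 246], 0]], fingers=0.6)

```text
time: 11.6
tool_pos: [458.3, 192.3, 347.9]
tcp_rot: [-178.2, 26.6, 174.2]
ft_force: [0.3, 0.9, -0.3]
finger_gap: 51.2
grip_force: 0.0
```

```bash
python3 st.py; python3 -c "
from h import *
c=get_calibration('wrist');w=snapshot('wrist')
cv2.imwrite('pics/w1.png',w);print(c)
t=snapshot('top');cv2.imwrite('pics/t1.png',t)
def proj(p):
    v=R.from_euler('xyz',c['orientation'],degrees=True).inv().apply(np.array(p)-c['eye']);f=240/np.tan(np.radians(c['fovy']/2));a=np.arccos(-v[2]/np.linalg.norm(v));h=np.hypot(v[0],v[1]);return np.array([c['cx']+f*a*v[0]/h,c['cy']-f*a*v[1]/h])
for q in([496,186,249],[536.8,181.6,249],[514,184.1,240]):print(proj(q))
print(d(517.6,183.7,233))"
```

```text
11.6 [ 29.49 -31.69 109.1  -16.66  81.72 -54.94] [458.3 192.3 347.9] [-178.22   26.58  174.21] [ 0.3  0.9 -0.3]
{'fovy': 65.70646984690485, 'cx': 320.2617666328618, 'cy': 234.96374228664394, 'eye': array([326.51214963, 211.81203935, 464.82147641]), 'orientation': array([-41.66131428,   1.59082171,  83.37640467])}
[320.13213156 214.02889171]
[320.55552728 253.55774118]
[320.69483677 224.8852878 ]
[  0.9  -0.2 133.4]
```

View pics/w1.png

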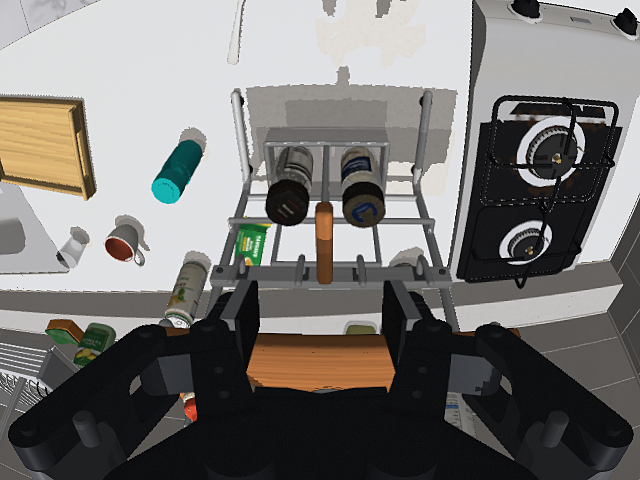

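The wrist view shows the grip running from its front end at (324,205) to (324,283), centred between the fingers. The board is well behind the gripper.

```bash
python3 -c "
from h import *
c=get_calibration('wrist')
im=cv2.cvtColor(cv2.imread('pics/w1.png'),cv2.COLOR_BGR2HSV);m=cv2.inRange(im,(0,90,40),(16,255,255));m[:195]=0;m[290:]=0;m[:,:305]=0;m[:,345:]=0
for v in (200,203,206,209,212,220,230,240,260,280):
    q=np.where(m[v])[0]; print(v,(q.min(),q.max(),q.mean(),plane('wrist',(q.mean(),v),231,c).round(1),plane('wrist',(q.mean(),v),249,c).round(1)) if len(q) else '', cv2.cvtColor(im,cv2.COLOR_HSV2BGR)[v,324])
"
```

```text
200  [87 85 84]
203 (np.int64(318), np.int64(329), np.float64(323.5), array([504.2, 188.9, 231. ]), array([490.7, 190.7, 249. ])) [24 43 73]
206 (np.int64(316), np.int64(331), np.float64(323.5), array([507.2, 188.6, 231. ]), array([493.5, 190.4, 249. ])) [24 43 69]
209 (np.int64(316), np.int64(332), np.float64(324.0), array([510.3, 188.7, 231. ]), array([496.3, 190.5, 249. ])) [27 50 79]
212 (np.int64(316), np.int64(332), np.float64(324.0), array([513.3, 188.3, 231. ]), array([499.2, 190.1, 249. ])) [ 40  72 115]
220 (np.int64(315), np.int64(332), np.float64(323.5), array([521.7, 187. , 231. ]), array([506.9, 188.9, 249. ])) [ 64 114 180]
230 (np.int64(316), np.int64(332), np.float64(324.0), array([532.7, 186.2, 231. ]), array([517.1, 188.2, 249. ])) [ 62 110 174]
240 (np.int64(317), np.int64(332), np.float64(324.5), array([544.3, 185.4, 231. ]), array([527.8, 187.5, 249. ])) [33 60 96]
260 (np.int64(317), np.int64(332), np.float64(324.5), array([569.1, 182.8, 231. ]), array([550.7, 185. , 249. ])) [32 58 93]
280 (np.int64(318), np.int64(332), np.float64(325.0), array([596.9, 180.3, 231. ]), array([576.4, 182.7, 249. ])) [28 55 90]
```

```bash
python3 -c "
from h import *
print(d(520,187,234))"
```

```text
[ -1.3   3.3 133.4]
```

Emit:
step_arm(rows=[[[-1, 3, 25], 0], [[-1, 3, 50], 0], [[-1, 3, 75], 0], [[-1, 3, 95], 0], [[-1, 3, 110], 0], [[-1, 3, 122], 0], [[-1, 3, 130], 0], [[-1, 3, 133], 0], [[-1, 3, 133], 0]])

```text
time: 12.6
tool_pos: [519.0, 189.1, 234.0]
tcp_rot: [-178.5, 26.8, 174.4]
ft_force: [-0.3, 0.3, -0.3]
finger_gap: 51.6
grip_force: 0.0
```

```bash
python3 st.py; python3 -c "
from h import *
cv2.imwrite('pics/w2.png',snapshot('wrist'))"
```

```text
12.6 [ 24.75 -23.26 115.07 -15.92  66.16 -55.68] [519.  189.1 234. ] [-178.48   26.83  174.41] [-0.3  0.3 -0.3]
```

View pics/w2.png

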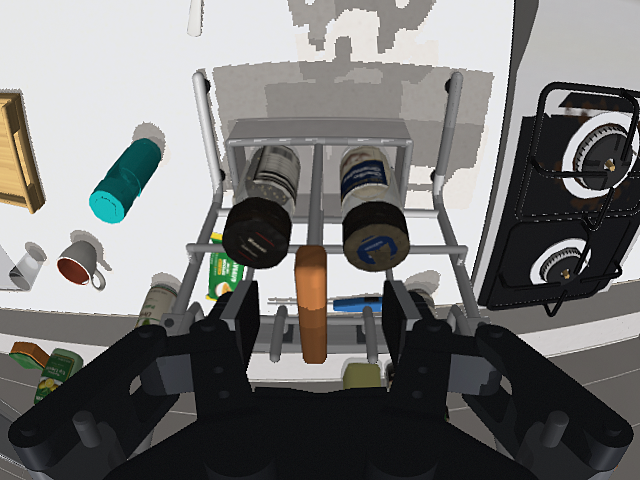

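The grip is at x=313, rows 246–362, while the fingers are centred at 321. I'll shift about 4 mm towards -y and check the fore-aft position.

```bash
python3 -c "
from h import *
c=get_calibration('wrist');s=r.sense();M=R.from_euler('xyz',s['tcp_rot'],degrees=True).as_matrix()
def proj(p):
    v=R.from_euler('xyz',c['orientation'],degrees=True).inv().apply(np.array(p)-c['eye']);f=240/np.tan(np.radians(c['fovy']/2));a=np.arccos(-v[2]/np.linalg.norm(v));h=np.hypot(v[0],v[1]);return np.array([c['cx']+f*a*v[0]/h,c['cy']-f*a*v[1]/h])
g=s['tool_pos']-8*M[:,2];print(g,proj(g),proj(g+11*M[:,0]),proj(g-11*M[:,0]))
for v in(255,275,350,360):print(v,plane('wrist',(313,v),249,c))
for p in [(496,186,249),(499,190,249),(499,186,231)]:print(proj(p))
for z in (235,240,245,249):print(z,plane('wrist',(313,362),z,c),plane('wrist',(313,250),z,c))"
```

```text
[515.48539938 189.8152804  241.48649477] [318.11428621 287.10817961] [318.05423952 264.42731507] [318.17664742 308.66759393]
255 [487.25438647 191.26037008 249.        ]
275 [498.77406535 189.8284629  249.        ]
350 [558.87147241 182.29043922 249.        ]
360 [570.0594932  180.87860786 249.        ]
[302.79235211 270.95409693]
[313.4831051  275.34354735]
[306.05392659 245.7082424 ]
235 [598.01803952 176.85910895 235.        ] [498.06137664 189.38949011 235.        ]
240 [588.87927432 178.18774602 240.        ] [493.24247452 190.17659719 240.        ]
245 [579.74050912 179.5163831  245.        ] [488.42357241 190.96370427 245.        ]
249 [572.42949696 180.57929276 249.        ] [484.56845071 191.59338994 249.        ]
```

Emit:
step_arm(rows=[[[0, -2, 0], 0], [[0, -2, 0], 0], [[0, -2, 0], 0], [[0, -2, 0], 0], [[0, -2, 0], 0], [[0, -2, 0], 0], [[0, -2, 0], 0], [[0, -2, 0], 0]], fingers=0, squeeze=90)

```text
time: 13.45
tool_pos: [518.6, 187.2, 233.5]
tcp_rot: [-178.5, 26.8, 174.4]
ft_force: [-0.3, 0.8, -0.3]
finger_gap: 0.3
grip_force: 0.0
```

```bash
python3 st.py; python3 -c "
from h import *
p=r.sense()['tool_pos']
for z in(10,30,58):print(d(*(p+[0,0,z])))
f=np.array([-.994,.115,0])
print(d(*(p+[0,0,58]+90*f)))"
```

```text
13.45 [ 24.53 -23.47 115.27 -15.81  66.14 -55.96] [518.6 187.2 233.5] [-178.46   26.81  174.45] [-0.3  0.8 -0.3]
[-4.5 -0.2 -8.9]
[-13.5  -0.7 -26.8]
[-26.2  -1.4 -51.7]
[ 54.2  -0.8 -92.4]
```

The fingers closed on nothing, so I need to look.

```bash
python3 -c "
from h import *
w=snapshot('wrist');s=snapshot('side');t=snapshot('top')
for n,i in(('w3',w),('s3',s),('t3',t)):cv2.imwrite(f'pics/{n}.png',i)
f=lambda a:cv2.convertScaleAbs(cv2.resize(a,(400,375),interpolation=cv2.INTER_CUBIC),alpha=1.4)
cv2.imwrite('pics/c3.png',np.hstack([f(s[140:290,110:270]),f(w[190:410,205:440])]))"
```

```text
(no output)
```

View pics/c3.png

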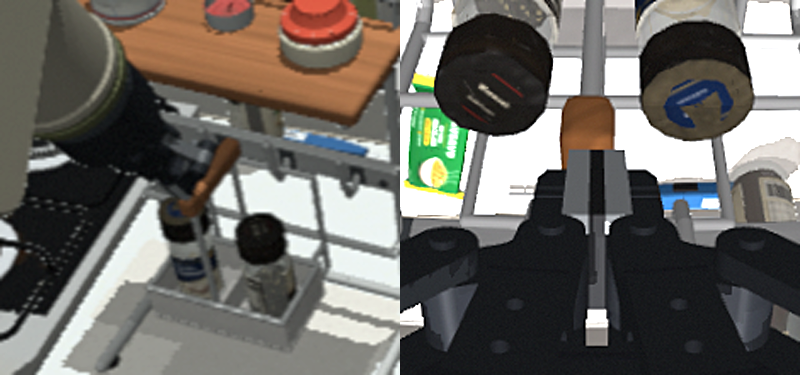

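The crop shows the pads shut just above the grip's front part, with the grip's lower front end at wrist (321,247). So the grip is lower or further off than I assumed. I'll triangulate it.

```bash
python3 -c "
from h import *
np.set_printoptions(precision=1,suppress=True)
c=get_calibration('wrist');s=r.sense();M=R.from_euler('xyz',s['tcp_rot'],degrees=True).as_matrix()
def proj(n,p):
    c=get_calibration(n);v=R.from_euler('xyz',c['orientation'],degrees=True).inv().apply(np.array(p)-c['eye']);f=240/np.tan(np.radians(c['fovy']/2))
    a=np.arccos(-v[2]/np.linalg.norm(v)) if n=='wrist' else np.hypot(v[0],v[1])/-v[2];h=np.hypot(v[0],v[1]);return np.array([c['cx']+f*a*v[0]/h,c['cy']-f*a*v[1]/h])
tip=s['tool_pos']+11*M[:,2];print('tip',tip,[proj(n,tip) for n in('wrist','side','top')])
W=ray('wrist',(320.7,247))
print(tri(W,ray('side',(186,224.5))),tri(W,ray('top',(171,309))))
for n,box in(('side',(150,150,240,240)),('top',(150,240,200,330)),('wrist',(290,230,350,300))):
    h=cv2.cvtColor(cv2.imread('pics/%s3.png'%n[0]),cv2.COLOR_BGR2HSV);m=cv2.inRange(h,(4,90,40),(16,255,255));k=m*0;x,y,X,Y=box;k[y:Y,x:X]=m[y:Y,x:X]
    for q in cv2.findContours(k,0,2)[0]:
        if cv2.contourArea(q)>25:
            q=q[:,0];print(n,len(q),'lowest',q[q[:,1].argmax()],'top',q[q[:,1].argmin()],'L',q[q[:,0].argmin()],'R',q[q[:,0].argmax()])
"
```

```text
tip [523.5 186.5 223.7] [array([318.4, 272.3]), array([190.9, 221.1]), array([173.7, 292.9])]
(array([507. , 189.7, 225.9]), np.float64(4.457106794554659)) (array([495.7, 190.6, 234.3]), np.float64(0.8235078962347423))
side 50 lowest [185 226] top [200 195] L [181 220] R [205 199]
side 81 lowest [238 187] top [153 150] L [153 150] R [239 187]
top 48 lowest [174 297] top [150 240] L [150 240] R [199 262]
wrist 50 lowest [302 289] top [308 246] L [299 265] R [330 269]
```

```bash
python3 -c "
from h import *
s=cv2.imread('pics/s3.png')[160:250,150:250];t=cv2.imread('pics/t3.png')[230:340,130:230]
s0=cv2.imread('pics/side0.png')[160:250,150:250];t0=cv2.imread('pics/top0.png')[230:340,130:230]
f=lambda a:cv2.convertScaleAbs(cv2.resize(a,(400,300),interpolation=cv2.INTER_CUBIC),alpha=1.5)
cv2.imwrite('pics/c4.png',np.vstack([np.hstack([f(s),f(t)]),np.hstack([f(s0),f(t0)])]))"
```

```text
(no output)
```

View pics/c4.png

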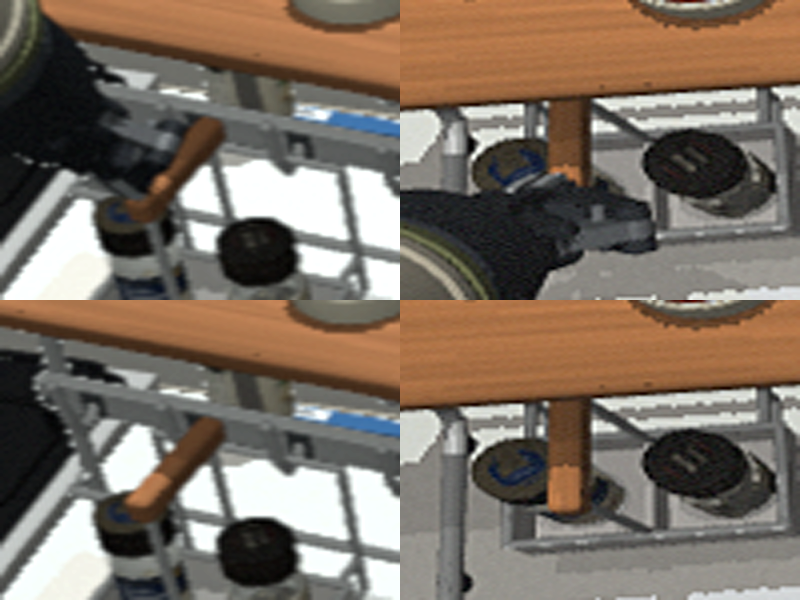

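The fingers are shut beside or above the grip with nothing between them, and the caddy has not moved. I'll take the grip's depth from its known 14 mm width and the parallax between the wrist shots.

```bash
python3 -c "
from h import *
np.set_printoptions(precision=1,suppress=True)
c3=get_calibration('wrist')
c1=dict(c3,eye=np.array([326.51214963,211.81203935,464.82147641]),orientation=np.array([-41.66131428,1.59082171,83.37640467]))
print(c3['eye'],c3['orientation'])
for nm,c,rows in(('w1',c1,(214,222,230,238,250,265,278)),('w2',c3,(250,260,280,300,320,340,355)),('w3',c3,(248,252,256,260,264,268,272,276))):
    h=cv2.cvtColor(cv2.imread(f'pics/{nm}.png'),cv2.COLOR_BGR2HSV);m=cv2.inRange(h,(4,90,30),(16,255,255))
    for v in rows:
        q=np.where(m[v,292:345])[0]+292
        if len(q)<4: continue
        e,a=ray('wrist',(q.min()-.5,v),c);_,b=ray('wrist',(q.max()+.5,v),c)
        ang=np.arccos(a@b);D=14/ang;k=(a+b)/2;print(nm,v,q.min(),q.max(),'D',D,'pt',e+D*k)
print('tri w1/w2 lower',tri(ray('wrist',(323.5,202.5),c1),ray('wrist',(313,245.5),c3)),'back',tri(ray('wrist',(324.5,283),c1),ray('wrist',(313,362.5),c3)))
"
```

```text
[386.2 205.6 350. ] [-41.9   1.4  83.7]
w1 214 316 332 D 306.22570309696664 pt [515.1 186.3 225. ]
w1 222 316 332 D 306.12539286197125 pt [520.1 185.8 229.2]
w1 230 316 332 D 306.07240690753866 pt [525.1 185.4 233.5]
w1 238 317 332 D 325.19588018214716 pt [542.8 183.7 223.7]
w1 250 317 332 D 325.2810104085246 pt [550.5 183.  230.8]
w1 265 317 332 D 325.5466021819797 pt [559.9 182.2 239.9]
w1 278 318 332 D 347.6482856254221 pt [584.  179.9 233.6]
w2 250 298 324 D 192.7591318513615 pt [518.8 182.8 212.1]
w2 260 296 326 D 167.96825945986055 pt [504.9 185.5 233.1]
w2 280 296 326 D 168.2529027895071 pt [511.2 185.  239.5]
w2 300 297 326 D 174.32474376124654 pt [521.7 184.  242.8]
w2 320 299 326 D 187.4563539553214 pt [538.  182.4 242.7]
w2 340 301 326 D 202.80863853188177 pt [556.5 180.6 243. ]
w2 355 303 325 D 230.203629199796 pt [584.3 177.2 236.5]
w3 248 303 327 D 208.16575068571788 pt [528.8 183.3 200.2]
w3 252 302 328 D 192.77406449800503 pt [519.8 184.8 212.8]
w3 256 300 330 D 167.93088414981526 pt [503.8 187.4 231.8]
w3 260 300 330 D 167.96826659664563 pt [505.1 187.3 233. ]
w3 264 300 330 D 168.0121549541625 pt [506.4 187.2 234.3]
w3 268 299 330 D 162.81061010567538 pt [503.8 187.4 239.2]
w3 272 299 329 D 168.11947586544488 pt [508.9 186.5 236.9]
w3 276 299 329 D 168.18292825463317 pt [510.1 186.4 238.2]
tri w1/w2 lower (array([501.4, 187. , 227.5]), np.float64(0.8410957023248031)) back (array([576. , 179.3, 246.5]), np.float64(2.544750160032399))
```

The two gray finger ends lie over the grip's top surface, and it shows beneath them at row 278. So the pads shut above the grip. I'll open, go deeper along the tool axis and close again.

Emit:
step_arm(rows=[[[0, -2, 0], 0], [[0, -2, 0], 0], [[0, -2, 0], 0], [[0, -2, 4], 0], [[0, -2, 9], 0], [[0, -2, 14], 0], [[0, -2, 16], 0], [[0, -2, 16], 0]], fingers=0.6, squeeze=40)

```text
time: 14.4
tool_pos: [525.3, 183.9, 218.5]
tcp_rot: [-178.4, 26.8, 174.5]
ft_force: [0.2, 0.3, 0.6]
finger_gap: 51.2
grip_force: 0.0
```

Emit:
step_arm(rows=[[[0, 0, 0], 0], [[0, 0, 0], 0], [[0, 0, 0], 0], [[0, 0, 0], 0], [[0, 0, 0], 0], [[0, 0, 0], 0], [[0, 0, 0], 0]], fingers=0)

```text
time: 15.1
tool_pos: [525.7, 184.4, 219.7]
tcp_rot: [-178.5, 26.8, 174.4]
ft_force: [0.6, 2.1, 2.2]
finger_gap: 12.6
grip_force: 42.8
```

```bash
python3 st.py;python3 -c "
from h import *
w=snapshot('wrist');cv2.imwrite('pics/w4.png',w)
s=r.sense();M=R.from_euler('xyz',s['tcp_rot'],degrees=True).as_matrix()
def proj(n,p):
    c=get_calibration(n);v=R.from_euler('xyz',c['orientation'],degrees=True).inv().apply(np.array(p)-c['eye']);f=240/np.tan(np.radians(c['fovy']/2))
    a=np.arccos(-v[2]/np.linalg.norm(v)) if n=='wrist' else np.hypot(v[0],v[1])/-v[2];h=np.hypot(v[0],v[1]);return np.array([c['cx']+f*a*v[0]/h,c['cy']-f*a*v[1]/h]).round(1)
for S in(11,0,-10,-20,-30,-50):print(S,[proj(n,s['tool_pos']+S*M[:,2]) for n in('wrist','side')],proj('wrist',s['tool_pos']+S*M[:,2]+11*M[:,0]))
"
```

```text
15.1 [ 23.74 -22.3  115.85 -15.71  64.19 -56.27] [525.7 184.4 219.7] [-178.5    26.85  174.45] [0.6 2.1 2.2]
11 [array([318.4, 272.3]), array([194.8, 223.8])] [318.3 251.6]
0 [array([318.3, 280.5]), array([192.6, 221.9])] [318.2 258.7]
-10 [array([318.1, 288.9]), array([190.6, 220.2])] [318.1 266. ]
-20 [array([318. , 298.1]), array([188.6, 218.3])] [317.9 274.1]
-30 [array([317.9, 308.5]), array([186.5, 216.5])] [317.8 283.3]
-50 [array([317.5, 333.6]), array([182.3, 212.7])] [317.4 305.7]
```

It now holds something 12.6 mm wide, which suggests it is only on the rounded top edge. I'll go a little deeper for a full bite.

Emit:
step_arm(rows=[[[0, 0, 0], 0], [[0, 0, 0], 0], [[0, 0, 0], 0], [[0, 0, 4], 0], [[0, 0, 9], 0], [[0, 0, 10], 0], [[0, 0, 10], 0]], fingers=0.6)

```text
time: 15.85
tool_pos: [529.8, 183.2, 209.7]
tcp_rot: [-178.4, 26.8, 174.5]
ft_force: [-0.1, -0.5, 0.2]
finger_gap: 51.3
grip_force: 0.0
```

Emit:
step_arm(rows=[[[0, 0, 0], 0], [[0, 0, 0], 0], [[0, 0, 0], 0], [[0, 0, 0], 0], [[0, 0, 0], 0], [[0, 0, 0], 0], [[0, 0, 0], 0]], fingers=0, squeeze=90)

```text
time: 16.55
tool_pos: [530.1, 183.8, 210.8]
tcp_rot: [-178.5, 26.8, 174.4]
ft_force: [-2.6, 2.3, 3.3]
finger_gap: 12.5
grip_force: 88.8
```

```bash
python3 st.py;python3 -c "
from h import *
w=snapshot('wrist');cv2.imwrite('pics/w5.png',w)
s=snapshot('side')
f=lambda a:cv2.convertScaleAbs(cv2.resize(a,(400,375),interpolation=cv2.INTER_CUBIC),alpha=1.4)
cv2.imwrite('pics/c5.png',np.hstack([f(s[140:290,110:270]),f(w[190:410,205:440])]))
"
```

```text
16.55 [ 23.4  -21.37 116.08 -15.72  62.98 -56.28] [530.1 183.8 210.8] [-178.51   26.84  174.45] [-2.6  2.3  3.3]
```

View pics/c5.png

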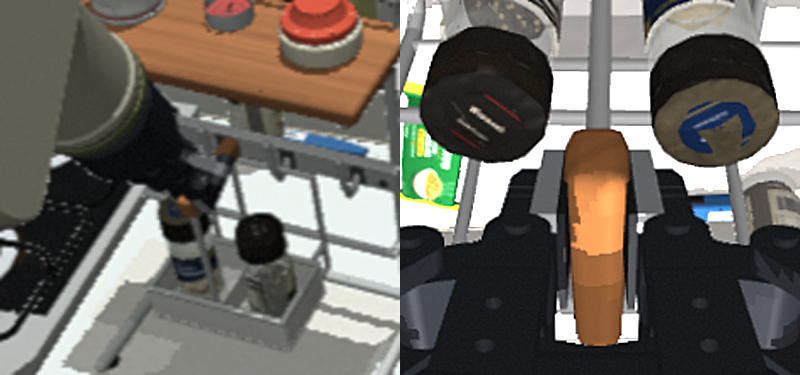

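Both pads now straddle the grip with a full bite; it shows from crop (597,130) to (597,345). I'll lift gently.

Emit:
step_arm(rows=[[[-1, 0, -2], 0], [[-2, 0, -4.5], 0], [[-3.5, 0, -7], 0], [[-5, 0, -10], 0], [[-6.8, -0.4, -13.4], 0], [[-6.8, -0.4, -13.4], 0]])

```text
time: 17.25
tool_pos: [530.1, 183.3, 226.0]
tcp_rot: [-178.5, 26.8, 174.4]
ft_force: [-0.8, -0.5, -4.5]
finger_gap: 12.0
grip_force: 88.1
```

```bash
python3 st.py; python3 -c "
from bench import r
print(r.sense()['wrist_torque'],r.sense()['finger_gap'])"
```

```text
17.25 [ 23.37 -21.86 114.86 -15.51  64.66 -56.8 ] [530.1 183.3 226. ] [-178.47   26.83  174.44] [-0.8 -0.5 -4.5]
[0.04386372 0.9475382  0.02654074] 11.957066338651831
```

Emit:
step_arm(rows=[[[-1, 0, -7], 0], [[-2, 0, -13.5], 0], [[-4.5, -0.3, -18.5], 0], [[-7, -0.5, -24], 0], [[-9.5, -0.7, -29], 0], [[-9.5, -0.7, -29], 0]])

```text
time: 17.85
tool_pos: [526.0, 184.1, 257.3]
tcp_rot: [-178.5, 26.9, 174.4]
ft_force: [-0.5, -0.8, -4.8]
finger_gap: 12.3
grip_force: 88.0
```

Emit:
step_arm(rows=[[[-1, 0, -2.5], 0], [[-2.2, -0.1, -5.5], 0], [[-3.5, -0.2, -8.5], 0], [[-3.5, -0.2, -8.5], 0]])

```text
time: 18.25
tool_pos: [525.0, 184.1, 265.5]
tcp_rot: [-178.5, 26.9, 174.4]
ft_force: [-0.1, -0.0, -5.3]
finger_gap: 11.7
grip_force: 88.0
```

```bash
python3 st.py; python3 -c "
from h import *
w=snapshot('wrist');s=snapshot('side');t=snapshot('top')
f=lambda a:cv2.convertScaleAbs(cv2.resize(a,(400,375),interpolation=cv2.INTER_CUBIC),alpha=1.4)
cv2.imwrite('pics/c6.png',np.hstack([f(s[130:280,110:270]),cv2.resize(w[60:420,120:504],(400,375))]))
p=r.sense()['tool_pos'];f=np.array([-.994,.115,0])
for q in(10,30,90,110):print(q,d(*(p+q*f)))
"
```

```text
18.25 [ 23.76 -23.49 111.99 -15.16  69.07 -57.7 ] [525.  184.1 265.5] [-178.49   26.86  174.44] [-0.1 -0.  -5.3]
10 [ 8.9  0.1 -4.5]
30 [ 26.8   0.2 -13.5]
90 [ 80.4   0.6 -40.6]
110 [ 98.2   0.7 -49.7]
```

View pics/c6.png

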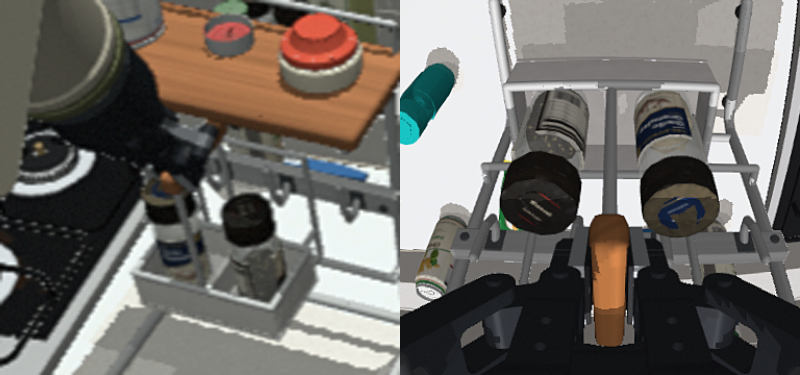

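The caddy hangs upright with both jars in it, about 55 mm up. I'll add a few mm of lift, then draw it forward while watching the force.

Emit:
step_arm(rows=[[[-1, 0, -2], 0], [[-2.3, -0.1, -4.5], 0], [[-2.3, -0.1, -4.5], 0]])

```text
time: 18.7
tool_pos: [525.0, 184.1, 270.6]
tcp_rot: [-178.5, 26.9, 174.4]
ft_force: [0.1, 0.7, -5.0]
finger_gap: 12.0
grip_force: 88.0
```

Emit:
step_arm(rows=[[[3, 0, -1.5], 0], [[6, 0, -3], 0], [[8.9, 0, -4.5], 0], [[8.9, 0, -4.5], 0]])

```text
time: 19.1
tool_pos: [514.3, 185.3, 269.8]
tcp_rot: [-178.5, 26.8, 174.5]
ft_force: [0.4, 0.4, -4.5]
finger_gap: 12.2
grip_force: 87.9
```

Emit:
step_arm(rows=[[[3, 0, -1.5], 0], [[6, 0, -3], 0], [[8.9, 0, -4.5], 0], [[8.9, 0, -4.5], 0]])

```text
time: 19.5
tool_pos: [504.6, 186.3, 269.9]
tcp_rot: [-178.5, 26.8, 174.5]
ft_force: [-0.1, -1.1, -4.4]
finger_gap: 12.3
grip_force: 87.9
```

Emit:
step_arm(rows=[[[5, 0, -2.5], 0], [[12, 0, -6], 0], [[20, 0, -10], 0], [[30, 0.2, -15], 0], [[40, 0.3, -20], 0], [[50, 0.4, -25], 0], [[60, 0.5, -30], 0], [[70, 0.5, -35], 0], [[80, 0.6, -40.5], 0], [[84, 0.6, -42.5], 0], [[84, 0.6, -42.5], 0]])

```text
time: 20.6
tool_pos: [411.0, 197.4, 270.2]
tcp_rot: [-178.5, 26.9, 174.5]
ft_force: [0.1, -0.2, -5.1]
finger_gap: 12.3
grip_force: 87.9
```

```bash
python3 st.py; python3 -c "
from h import *
s=snapshot('side');t=snapshot('top');w=snapshot('wrist')
for n,i in(('s7',s),('t7',t),('w7',w)):cv2.imwrite(f'pics/{n}.png',i)
for t in([420,170,290],[440,60,300],[451,-60,300],[451,-180,300],[451,-307,300],[451,-307,180]):print(t,d(*t))"
```

```text
20.6 [ 34.23 -39.22 121.82 -18.42  77.71 -49.1 ] [411.  197.4 270.2] [-178.5    26.85  174.49] [ 0.1 -0.2 -5.1]
[420, 170, 290] [-18.8 -26.4 -12.2]
[440, 60, 300] [ -50.6 -133.8   -4.5]
[451, -60, 300] [ -70.7 -251.9    8.9]
[451, -180, 300] [ -81.1 -371.1   17.3]
[451, -307, 300] [ -92.  -497.4   26.2]
[451, -307, 180] [ -37.9 -494.5  133.2]
```

Emit:
step_arm(rows=[[[-5, -7, -5], 0], [[-12, -18, -9], 0], [[-19, -35, -12], 0], [[-27, -62, -10], 0], [[-36, -95, -7], 0], [[-45, -130, -4], 0], [[-53, -165, 0], 0], [[-60, -200, 3], 0], [[-67, -235, 7], 0], [[-72, -270, 10], 0], [[-76, -305, 12], 0], [[-79, -340, 15], 0]])

```text
time: 21.95
tool_pos: [450.7, -151.7, 301.2]
tcp_rot: [-178.3, 26.9, 174.4]
ft_force: [0.3, 0.2, -5.0]
finger_gap: 11.9
grip_force: 88.1
```

```bash
python3 st.py; python3 -c "
from h import *
print(d(451,-307,300),d(451,-307,230))"
```

```text
21.95 [ -33.62  -43.37  120.96   11.02   77.82 -117.64] [ 450.7 -151.7  301.2] [-178.33   26.87  174.43] [ 0.3  0.2 -5. ]
[ -13.1 -154.3   12.5] [  18.5 -152.4   74.9]
```

Emit:
step_arm(rows=[[[-2, -30, 2], 0], [[-5, -60, 5], 0], [[-8, -90, 8], 0], [[-10, -115, 10], 0], [[-12, -135, 12], 0], [[-13, -148, 12.5], 0], [[-13, -154, 12.5], 0], [[-10, -154, 18], 0], [[-2, -154, 34], 0], [[8, -153, 54], 0], [[18, -152, 74], 0], [[18.5, -152, 75], 0]])

```text
time: 23.15
tool_pos: [450.4, -300.7, 224.0]
tcp_rot: [-178.8, 26.5, 174.4]
ft_force: [-0.6, 0.2, -6.6]
finger_gap: 12.1
grip_force: 88.4
```

```bash
python3 st.py; python3 -c "
from h import *
w=snapshot('wrist');s=snapshot('side');t=snapshot('top')
for n,i in(('s8',s),('t8',t),('w8',w)):cv2.imwrite(f'pics/{n}.png',i)
f=lambda a:cv2.convertScaleAbs(cv2.resize(a,(400,300),interpolation=cv2.INTER_CUBIC),alpha=1.3)
cv2.imwrite('pics/c8.png',np.vstack([np.hstack([f(s[220:430,320:540]),f(t[190:370,350:550])]),np.hstack([f(w),f(cv2.imread('pics/s7.png')[150:330,120:320])])]))
"
```

```text
23.15 [ -52.05  -25.96  117.95   19.27   69.26 -140.06] [ 450.4 -300.7  224. ] [-178.76   26.52  174.41] [-0.6  0.2 -6.6]
```

View pics/c8.png

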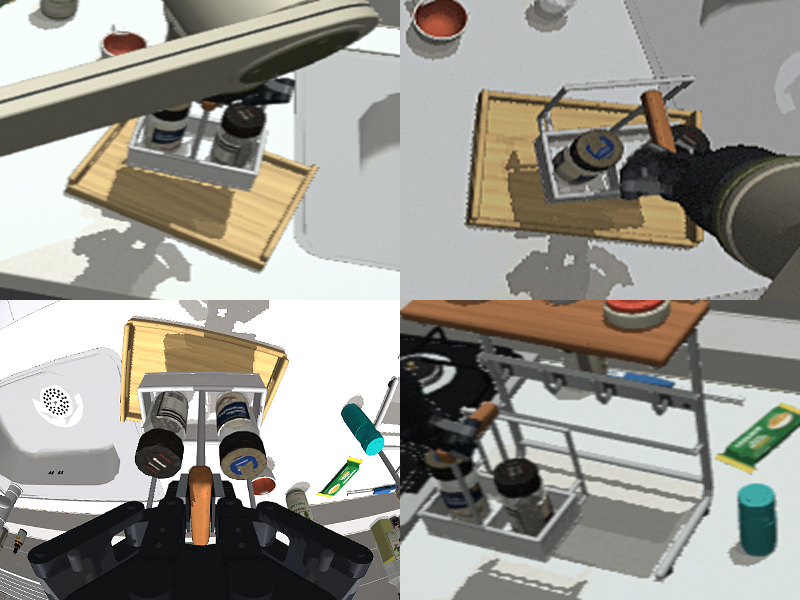

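The caddy is upright over the tray with both jars in it; its front-left rim corner is at top (425,310). I'll check its offset.

```bash
python3 -c "
from h import *
np.set_printoptions(precision=1,suppress=True)
print(plane('top',(425,310),136),plane('top',(425,310),98))
# back-left hanger bar end: crop (540,118)
print('bar L',plane('top',(420,261),98+115),'bar R',plane('top',(496,236),213))
# side: tray corners FL rim crop(128,137), FR rim (252,175) bottoms (130,160),(250,190)
for p in((128,137),(252,172)):print('side rim',plane('side',(320+p[0]*.55,220+p[1]*.7),136))
for p in((131,162),(250,190)):print('side base',plane('side',(320+p[0]*.55,220+p[1]*.7),98))
print(d(451,-307,170),d(451,-307,140),d(451,-307,128))"
```

```text
[ 426.7 -231.9  136. ] [ 431.3 -242.2   98. ]
bar L [ 499.3 -225.5  213. ] bar R [ 516.9 -366.6  213. ]
side rim [ 448.  -232.3  136. ]
side rim [ 421.9 -359.5  136. ]
side base [ 436.1 -240.7   98. ]
side base [ 420.5 -364.7   98. ]
[27.8 -2.4 53. ] [41.4 -1.7 79.8] [46.8 -1.4 90.5]
```

```bash
python3 -c "
from h import *
print(d(453,-306,190),d(453,-306,160),d(453,-306,145))"
```

```text
[17.1 -1.7 36. ] [30.6 -1.  62.8] [37.4 -0.6 76.1]
```

Emit:
step_arm(rows=[[[4, -1, 9], 0], [[9, -1.5, 20], 0], [[14, -1.7, 30], 0], [[19, -1.5, 40], 0], [[24, -1, 50], 0], [[28, -1, 57], 0], [[31, -1, 63], 0], [[34, -1, 69], 0], [[36, -1, 73], 0], [[36, -1, 73], 0]])

```text
time: 24.3
tool_pos: [452.0, -306.2, 146.5]
tcp_rot: [-178.5, 26.8, 174.4]
ft_force: [0.1, -0.1, -4.4]
finger_gap: 11.8
grip_force: 88.6
```

```bash
python3 st.py; python3 -c "
from h import *
p=r.sense()['tool_pos'];print(d(*(p-[0,0,10])))"
```

```text
24.3 [ -52.36  -21.97  123.35   20.96   60.21 -143.97] [ 452.  -306.2  146.5] [-178.52   26.77  174.43] [ 0.1 -0.1 -4.4]
[4.5 0.2 8.9]
```

Emit:
step_arm(rows=[[[0.9, 0, 1.8], 0], [[1.8, 0, 3.6], 0], [[2.7, 0, 5.4], 0], [[3.2, 0, 6.3], 0], [[3.2, 0, 6.3], 0]])

```text
time: 24.8
tool_pos: [452.2, -306.6, 140.0]
tcp_rot: [-178.5, 26.8, 174.4]
ft_force: [-0.1, 1.1, -4.2]
finger_gap: 12.0
grip_force: 88.5
```

Emit:
step_arm(rows=[[[0.5, 0, 0.9], 0], [[0.9, 0, 1.8], 0], [[1.3, 0, 2.7], 0], [[1.3, 0, 2.7], 0]])

```text
time: 25.2
tool_pos: [452.2, -306.6, 137.0]
tcp_rot: [-178.5, 26.8, 174.4]
ft_force: [0.4, -0.3, -4.7]
finger_gap: 12.0
grip_force: 88.5
```

Emit:
step_arm(rows=[[[0.5, 0, 0.9], 0], [[0.9, 0, 1.8], 0], [[0.9, 0, 1.8], 0]])

```text
time: 25.5
tool_pos: [452.5, -307.1, 135.6]
tcp_rot: [-178.4, 26.8, 174.5]
ft_force: [-1.1, -1.1, -3.2]
finger_gap: 12.2
grip_force: 88.8
```

Emit:
step_arm(rows=[[[0.4, 0, 0.9], 0], [[0.9, 0, 1.8], 0], [[0.9, 0, 1.8], 0]])

```text
time: 25.8
tool_pos: [453.1, -308.2, 135.2]
tcp_rot: [-178.3, 26.9, 174.5]
ft_force: [-3.2, -1.3, 5.8]
finger_gap: 12.0
grip_force: 90.3
```

Emit:
step_arm(rows=[[[0.4, 0, 0.9], 0], [[0.9, 0, 1.8], 0], [[0.9, 0, 1.8], 0]])

```text
time: 26.1
tool_pos: [453.5, -309.0, 135.0]
tcp_rot: [-178.2, 27.0, 174.5]
ft_force: [-9.9, 0.3, 16.5]
finger_gap: 11.8
grip_force: 92.3
```

Emit:
step_arm(rows=[[[-0.8, 0, -1.6], 0], [[-1.3, 0, -2.7], 0], [[-1.3, 0, -2.7], 0]])

```text
time: 26.4
tool_pos: [452.9, -307.6, 135.4]
tcp_rot: [-178.4, 26.9, 174.5]
ft_force: [-0.8, -1.7, 5.2]
finger_gap: 11.7
grip_force: 89.8
```

Emit:
step_arm(rows=[[[0, 0, 0], 0], [[0, 0, 0], 0], [[0, 0, 0], 0], [[0, 0, 0], 0], [[0, 0, 0], 0]], fingers=0.6)

```text
time: 26.9
tool_pos: [452.2, -306.6, 134.0]
tcp_rot: [-178.5, 26.8, 174.4]
ft_force: [0.4, 0.2, 0.4]
finger_gap: 51.3
grip_force: 0.0
```

Emit:
step_arm(rows=[[[0, 0, -4], 0], [[0, 0, -12], 0], [[0, 0, -25], 0], [[0, 0, -40], 0], [[0, 0, -65], 0], [[0, 0, -95], 0], [[0, 0, -125], 0], [[0, 0, -150], 0], [[0, 0, -150], 0]])

```text
time: 27.8
tool_pos: [385.3, -297.8, 273.4]
tcp_rot: [-178.1, 27.1, 174.6]
ft_force: [-0.1, -1.1, -0.3]
finger_gap: 51.4
grip_force: 0.0
```

```bash
python3 st.py; python3 -c "
from h import *
w=snapshot('wrist');s=snapshot('side');t=snapshot('top')
f=lambda a:cv2.convertScaleAbs(cv2.resize(a,(400,300),interpolation=cv2.INTER_CUBIC),alpha=1.3)
cv2.imwrite('pics/c9.png',np.vstack([np.hstack([f(s[220:430,320:540]),f(t[150:370,350:550])]),np.hstack([f(w),f(s)])]))
"
```

```text
27.8 [ -60.31  -36.37  119.87   21.03   79.24 -145.22] [ 385.3 -297.8  273.4] [-178.06   27.07  174.57] [-0.1 -1.1 -0.3]
```

View pics/c9.png

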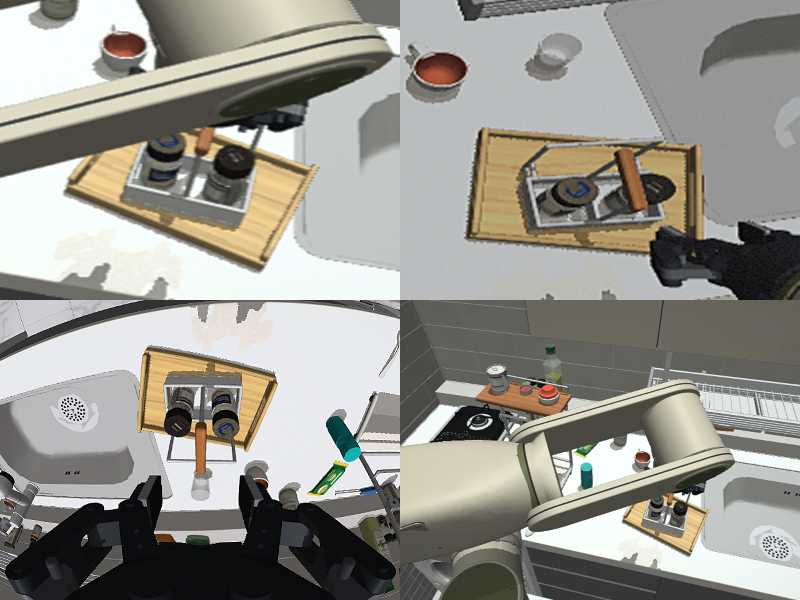

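The caddy stands flat inside the tray's rim with both jars upright. The mug and glass have not moved, and the gripper is clear.

```bash
python3 -c "
from bench import r
print(r.hand_in())"
```

```text
the job is handed in; nothing more can be done
None
```

The caddy is off the rack, set down flat in the serving tray with both jars in it, and released; the job was handed in at about 28 s, and hand-in returned no verdict.

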